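# Tare a loaf tin on the dial scale

### The arm

A 6-joint arm with a two-finger parallel gripper is mounted at the origin on the work surface. World frame = base frame: x ahead of the robot, y to its left, z up, the work surface at z = 0. Lengths are in m, angles in rad, forces in N, time in s.
With the tool pointing down it reaches from about 0.3 to 0.875 m from the base axis. Payload 6.4 kg.
Tool frame: the origin (TCP) lies midway between the tips of the shut fingers; the grasp point (between the pads) lies 19 mm behind it; z points along the fingers, y is the line along which they close (so a half turn about z gives the same grasp; the last joint's range is limited). The gripper opens to 85 mm and grips with 20 to 120 N. Pads are 22 mm wide; open, the fingers measure 114 mm over their backs; the gripper's body (76 mm by 85 mm) begins 54 mm behind the grasp point. The pads swing forward as they close: fully open they stand 13 mm farther back than shut.
Start: joints at [0.988, 0.181, 1.607, -0, 1.354, -0.206], TCP at [0.212, 0.535, 0.231] pointing down, gripper open.
Joint ranges: [-2.99, 2.99], [-0.89, 2.07], [0.3, 2.58], [-1.14, 4.28], [0, 2.63], [-3.12, 3.12]. Speed limits (rad/s): [2.57, 2.57, 3.01, 3.14, 3.14, 3.14].

### API

Orientations are given as a 3x3 rotation matrix whose columns are the frame's x, y, z axes.
In Python, from bench import env, cams, models gives the robot as it stands.
- The arm moves only by the shell command python3 -m handwheel 'ROWS' [FORCE]. ROWS is JSON, one flat list of numbers, 7 for each row, row after row: the shift along the tool's x, y, z in m, then the turn, a rotation vector about the tool's x, y, z in degrees, then the closure in counts, from 0 (fully open) to 255 (shut). A call has 1 to 5 rows; each row shifts and turns the commanded pose from where the row before left it, along the tool's axes as they then stand; what a row does not reach is not made up. A row lasts 1/8 s, in which the tool goes at most 62.5 mm and 10.7 degrees, less where a joint would pass 70% of its speed; a pose out of reach is approached as far as the arm can. A call with a gripper value outside its range is refused whole. The fingers move at their own pace and stop on an object; FORCE is the grip in N (left out, the last holds). Time passes only in rows, so rows that do not move let the fingers close. It gives the time, the measured TCP pose, the force, the opening and the grip force at its end, in the units of the state.
- env.sense(): the state, without advancing time (a new reading comes with each control period).
- cams.grab_frame(name): name is "scene" or "top" or "wrist"; returns a dict with "color" (384x512x3 uint8, red, green, blue), "vertical_fov" (degrees; the focal length in pixels is half the picture's height over the tangent of half this angle, whatever the lens; pixels are square), "cx", "cy" (the principal point, pixels), "pose" (4x4, takes a point from camera to world coordinates); the wrist camera has in their place "hand_eye" (4x4, takes a point from camera to tool coordinates, whose origin is the TCP and whose axes are the flange's). Camera axes: x right, y down, z forward; pixel columns grow to the right and rows downward; lengths in m; the calibration is good to about 2 mm. A picture is of the moment at which its call begins: read the wrist's pose just before it. There is no depth.
- env.sign_off(): hands the job in; it is judged then, once.
Trained networks look in a picture, given as the dict that the camera call returned (one of the last four; its "shot" number tells which), for a name from the list of things; names that differ only in an ending like _2 or _b are one class to them, and where a whole thing is asked for, a point or a joint stands for the part that bears it (a point fixed in the world has none). Each returns a list of dicts, best first, with "confidence" (0 to 1); they miss things now and then, are a little off and sometimes report something else, mostly with a low value. They report only what shows in the picture. A call takes as long as a camera call.
- models.trace(query, picture): "pixels" (384x512 bool, what is visible of it) and "point" ([row, column] as shares, 0 to 1, of the picture: columns of its width, rows of its height, amid what is visible of it).
- models.landmark_of(query, picture): "point" ([row, column] as shares, 0 to 1, of the picture: columns of its width, rows of its height: a listed point, or the origin of a listed thing).
The state is a dict: "time_s": time; "joints": joint angles; "joint_vel": joint speeds; "effort": joint torques, N m; "ee_pos": TCP position; "orientation": TCP orientation; "force": force on the tool from outside, world axes, zero at the start; "moment": the same for the moment, N m; "opening": finger opening in m; "gripper_force": force on a finger pad.
Only numpy, scipy, OpenCV 4.12 (cv2) and the standard library are available. Lean on these libraries where they do the work, as an engineer would, in place of code of your own. Each camera call takes 0.05 s, during which the arm holds its last target. There are 200 camera calls.

### The job

Gently stand the empty loaf tin upright in the middle of the scale's platform and let go of it. Then tare it: roll the scale's thumbwheel until the zero mark of the turning dial stands right under the needle, with the tin still on the platform. Leave the other things on the counter where they are.

Things in the scene. Friction and masses are not known exactly. Their poses are not given: they have to be found in the camera images.
- tin_center (a point): Centre (half-way up) of the loose empty loaf tin: dark steel, open-topped, straight-sided, 160 mm long (own x), 62 mm wide (own y), 62 mm high, walls and floor 3 mm, 0.22 to 0.36 kg. It starts upright on the counter, left or right of the scale, turned by up to 50 degrees. Grip it across its 62 mm width. The white plastic tub is not it
- scale: Mechanical dial scale, painted grey, fixed; own x from -150 to +185 mm, own y from -95 to +134 mm; origin on the counter, z up. At its -x end is the steel platform; at its +x end a round white dial of 150 mm on a face that slopes 30 degrees down towards +x; beside the dial, at its +y side, a 74 mm high shoulder with the thumbwheel
- platform_center (a point): Centre of the platform's upper face: a flat steel plate, 170 mm (scale x) by 200 mm (scale y), 105 mm above the counter, on a spring: it sinks 20 mm per kg (490 N/m) to a stop at 22 mm. All of the housing round it is lower than the plate
- wheel_top (a point): Highest point of the rim of the black tare thumbwheel (fixed on the scale, 88 mm above the counter). The wheel is 64 mm across, 18 mm wide, its axis level along the scale's y, 32 mm below this point, so its top rolls along the scale's x. Only its upper edge shows: 14 mm above the shoulder, 7 mm above the cheek at each side of it. 20 rounded ribs 2 mm high, 10 mm apart
- tare_wheel (a joint): Turn of the tare thumbwheel (rad), -0.8 to 4.2, enough for any tin; grows as its top rolls towards the scale's +x, which turns the printed dial clockwise (for someone facing it); towards -x anticlockwise. The dial turns 0.7 as far as the wheel (10 mm of rim travel: 0.22 rad). It takes about 1.3 N at the rim and stays where it is left
- needle_tip (a point): Point on the black needle 60 mm from its pivot, near its end, under the dial's clear cover. The needle is driven by the platform alone: with it empty it points up the slope (scale -x), and each kg turns it one full turn clockwise (for someone facing the dial): 1.4 to 2.2 rad for the tin
- zero_mark (a point): Zero mark, the one broad black mark on the white printed dial, 60 mm from the pivot, given at the needle's height: tared, it is where needle_tip is. It turns with the dial; at the start it lies 0.2 rad anticlockwise to 0.7 rad clockwise of straight up the slope (scale -x). The finer marks stand for 25 g each (9.4 mm apart here)
- dial_center (a point): The common pivot of needle and dial, in the middle of the dial window, at the needle's height
- tub: Bystander: white plastic open tub, 150 x 110 x 75 mm, origin under its centre
- scraper: Bystander: steel bench scraper lying flat, 150 mm wide with a black round handle, origin under its centre
- shaker: Bystander: steel flour shaker, 68 mm across, 125 mm high, origin under its centre
- platform (a joint): How far the platform has sunk (m): 0 when empty, 0.0045 to 0.007 under the tin

How it is judged:
On the way, in this order (a step that is already met when the one before it is completed fails the run):
1. the tin stands upright in the middle of the platform, let go (horizontal distance between tin_center and platform_center below 0.04 m and z of tin_center in the frame of platform_center between 0.026 and 0.035 m and angle between tin_center's own z axis and vertical below 0.1 rad and contact force between the fingers and anything else below 0.1 N), for 0.3 s.
2. with the tin standing there, the dial's zero mark is under the needle (distance between needle_tip and zero_mark below 0.005 m and horizontal distance between tin_center and platform_center below 0.04 m and z of tin_center in the frame of platform_center below 0.035 m), for 0.3 s.
At the end, for the whole second after the job is handed in: The tin stands upright on the scale's platform, its centre within 40 mm of the platform's, and the dial's zero mark is within 5 mm (half a 25 g division) of the needle (all of step 2 and z of tin_center in the frame of platform_center above 0.026 m and angle between tin_center's own z axis and vertical below 0.1 rad); the robot touches nothing.
It fails at once if the tin is dropped or slammed on to the platform (velocity of joint platform above 0.25 m/s).
It fails at once if the tub, the scraper or the shaker is moved more than 25 mm (distance of any of tub, scraper, shaker from where it was at the start of the episode above 0.025 m).
It also fails if it takes over 67 s, if anything falls off the work surface, if the arm or the gripper's body presses on something with over 40 N, if the wrist force passes 120 N, or if a joint passes its speed limit or range.

## Working session

There is one attempt and no reset: what is moved stays moved. The work goes in short steps, Python scripts to look and compute and a shell command to move; the robot and the scene stay as the last step left them, time stands still between calls to the robot, and variables do not carry over. Pictures are saved under pics/ and viewed, at most 10 in all, crops included, and the job is handed in when it is done.

```bash
mkdir -p pics; ls; cat > h.py <<'E'
import numpy as np, cv2
from bench import env, cams, models
def cam(p, s=None):
    h,w=p["color"].shape[:2]; f=h/2/np.tan(np.radians(p["vertical_fov"])/2)
    if "pose" in p: T=np.array(p["pose"])
    else:
        B=np.eye(4);B[:3,:3]=s["orientation"];B[:3,3]=s["ee_pos"];T=B@np.array(p["hand_eye"])
    return f,p["cx"],p["cy"],T
def ray(p,pt,s=None):
    f,cx,cy,T=cam(p,s); h,w=p["color"].shape[:2]
    r,c=pt[0]*h,pt[1]*w
    d=T[:3,:3]@np.array([(c-cx)/f,(r-cy)/f,1]); return T[:3,3],d/np.linalg.norm(d)
def atz(p,pt,z,s=None):
    o,d=ray(p,pt,s); return o+d*(z-o[2])/d[2]
def tri(rs):
    A=sum(np.eye(3)-np.outer(d,d) for o,d in rs); b=sum((np.eye(3)-np.outer(d,d))@o for o,d in rs)
    return np.linalg.solve(A,b)
def save(p,n): cv2.imwrite(n,cv2.cvtColor(p["color"],cv2.COLOR_RGB2BGR))
E
cat > look.py <<'E'
from h import *
np.set_printoptions(precision=4,suppress=True)
s=env.sense(); print(s["time_s"],s["ee_pos"],s["orientation"])
P={n:cams.grab_frame(n) for n in("scene","top")}
for n in P: save(P[n],f"pics/{n}0.png")
for q in("tin_center","scale","platform_center","wheel_top","needle_tip","zero_mark","dial_center","tub","scraper","shaker"):
    rs=[]
    for n in P:
        L=models.landmark_of(q,P[n])
        if L: rs.append(ray(P[n],L[0]["point"])); print(q,n,[(round(l["confidence"],2),np.round(np.array(l["point"])*[384,512],1)) for l in L[:2]])
    if len(rs)==2: print("   ",tri(rs))
t=models.trace("tin_center",P["top"])
if t:
    m=t[0]["pixels"]; pts=np.argwhere(m)
    w=np.array([atz(P["top"],(r/384,c/512),0.062)[:2] for r,c in pts+.5]).astype(np.float32)
    print("tin rect",t[0]["confidence"],cv2.minAreaRect(w))
E
python3 look.py; python3 -c "
import cv2,numpy as np
a=[cv2.imread(f'pics/{n}0.png') for n in('scene','top')]
cv2.imwrite('pics/both.png',cv2.resize(np.hstack(a),(800,300)))"
```

```text
pics
0.0 [0.2112 0.5342 0.2304] [[-0.9299  0.3679 -0.001 ]
 [ 0.3679  0.9299 -0.0015]
 [ 0.0004 -0.0017 -1.    ]]
tin_center scene [(0.81, array([191.9, 368.6]))]
tin_center top [(0.8, array([251.2, 133.8]))]
    [0.4599 0.3247 0.0277]
scale scene [(0.87, array([180.7, 252.7])), (0.45, array([210.6, 274.4]))]
scale top [(0.66, array([221.3, 261.2]))]
    [ 0.5318 -0.0137  0.019 ]
platform_center scene [(0.85, array([147.2, 260.8]))]
platform_center top [(0.58, array([240.5, 260.5]))]
    [ 0.4729 -0.01    0.1133]
wheel_top scene [(0.7, array([210.1, 271.4]))]
wheel_top top [(0.85, array([176.4, 219.7])), (0.28, array([176.1, 266.3]))]
    [0.6445 0.0845 0.0941]
zero_mark scene [(0.19, array([220.1, 136.2]))]
dial_center scene [(0.8, array([200.8, 231.4]))]
dial_center top [(0.65, array([175.7, 264.9]))]
    [ 0.6465 -0.0311  0.0793]
tub scene [(0.79, array([157.4, 143.9]))]
tub top [(0.88, array([216.2, 393.5]))]
    [ 0.5404 -0.3861 -0.0213]
scraper scene [(0.56, array([219.9, 136. ]))]
scraper top [(0.77, array([139.3, 351.3]))]
    [ 0.7619 -0.2808  0.0152]
shaker scene [(0.86, array([287.6, 329. ])), (0.18, array([220.3, 136.8]))]
shaker top [(0.77, array([145.2, 159.4]))]
    [ 0.7647  0.2787 -0.011 ]
tin rect 0.92 ((0.46051689982414246, 0.3206033706665039), (0.0806565135717392, 0.16680163145065308), 48.837310791015625)
```

View pics/top0.png

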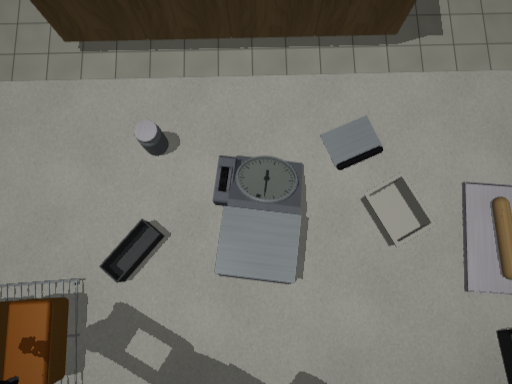

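The top view shows the tin at about row 250, col 134, with its long axis running from lower left to upper right. The scale is in the middle, with its wheel at (178, 224). The zero mark is probably below the hub. I'll move above the tin.

```bash
python3 -m handwheel '[-0.0514,-0.0171,0,0,0,0,0,-0.0514,-0.0171,0,0,0,0,0,-0.0514,-0.0171,0,0,0,0,0,-0.0514,-0.0171,0,0,0,0,0,-0.0514,-0.0171,0,0,0,0,0]' 30
python3 -m handwheel '[-0.0514,-0.0171,0,0,0,0,0,0,0,0,0,0,9.8,0,0,0,0,0,0,9.8,0,0,0,0,0,0,0,0,0,0,0,0,0,0,0]'
cat > tin.py <<'E'
from h import *
import sys
np.set_printoptions(precision=4,suppress=True)
s=env.sense(); p=cams.grab_frame("wrist"); save(p,sys.argv[1])
print(s["time_s"],s["ee_pos"],s["joints"],"y axis deg",np.degrees(np.arctan2(s["orientation"][1][1],s["orientation"][0][1])))
L=models.landmark_of("tin_center",p); print([(l["confidence"],l["point"],atz(p,l["point"],.031,s)) for l in L])
t=models.trace("tin_center",p)
if t:
    m=t[0]["pixels"]
    w=np.array([atz(p,(r/384,c/512),0.062,s)[:2] for r,c in np.argwhere(m)+.5]).astype(np.float32)
    print("rect",t[0]["confidence"],cv2.minAreaRect(w))
E
python3 tin.py pics/w1.png
```

```text
time_s: 1.78
ee_pos: [0.4203, 0.3594, 0.2315]
orientation: [[-0.93, 0.368, 0.0], [0.368, 0.93, 0.0], [-0.0, 0.0, -1.0]]
force: [0.7, 0.8, -0.4]
opening: 0.0852
gripper_force: 0.0
time_s: 2.4
ee_pos: [0.4605, 0.3259, 0.2313]
orientation: [[-0.755, 0.656, 0.0], [0.656, 0.755, 0.0], [-0.0, 0.0, -1.0]]
force: [0.1, -0.3, -0.3]
opening: 0.0854
gripper_force: 0.0
2.4 [0.4605 0.3259 0.2313] [ 0.4056  0.1567  1.6347  0.      1.3501 -0.4499] y axis deg 49.017202130814844
[(0.88, [0.4354, 0.498], array([0.4625, 0.3266, 0.031 ]))]
rect 0.75 ((0.463244765996933, 0.32895025610923767), (0.0670156180858612, 0.16431725025177002), 48.96626281738281)
```

View pics/w1.png

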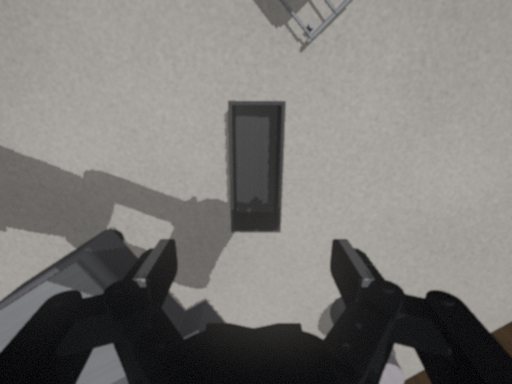

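The wrist view shows the tin upright, aligned with the fingers and centred at about (row 167, col 256). I'll descend and grip.

```bash
python3 -m handwheel '[0,0.0024,0.05,0,0,0,0,0,0,0.05,0,0,0,0,0,0,0.05,0,0,0,0,0,0,0.038,0,0,0,0,0,0,0.02,0,0,0,0]' 30
python3 -m handwheel '[0,0,0,0,0,0,0,0,0,0,0,0,0,255,0,0,0,0,0,0,255,0,0,0,0,0,0,255,0,0,0,0,0,0,255]' 30
python3 -m handwheel '[0,0,0,0,0,0,255,0,0,0,0,0,0,255]' 30
```

```text
time_s: 3.18
ee_pos: [0.4608, 0.3272, 0.0211]
orientation: [[-0.753, 0.658, -0.003], [0.658, 0.753, -0.001], [0.001, -0.003, -1.0]]
force: [-0.5, 0.0, 0.5]
opening: 0.0854
gripper_force: 0.0
time_s: 3.8
ee_pos: [0.4637, 0.3284, 0.0254]
orientation: [[-0.753, 0.658, 0.003], [0.658, 0.753, 0.002], [-0.002, 0.003, -1.0]]
force: [-0.3, 0.5, 7.1]
opening: 0.0615
gripper_force: 35.4
time_s: 4.05
ee_pos: [0.4637, 0.3283, 0.0253]
orientation: [[-0.753, 0.658, 0.003], [0.658, 0.753, 0.001], [-0.002, 0.003, -1.0]]
force: [-0.3, 0.1, 6.8]
opening: 0.0617
gripper_force: 35.4
```

```bash
python3 -m handwheel '[0,0,-0.03,0,0,0,255,0,0,-0.05,0,0,0,255,0,0,-0.06,0,0,0,255,0,0,-0.05,0,0,0,255,0,0,0,0,0,0,255]'
cat > plat.py <<'E'
from h import *
np.set_printoptions(precision=4,suppress=True)
s=env.sense(); print(s["ee_pos"])
P={n:cams.grab_frame(n) for n in("scene","top")}
for q in("platform_center","wheel_top","dial_center"):
    for n in P: 
        L=models.landmark_of(q,P[n])
        if L: print(q,n,L[0]["confidence"],atz(P[n],L[0]["point"],{"p":.105,"w":.088,"d":.075}[q[0]]))
for n in P:
  t=models.trace("platform",P[n])
  if t:
    m=t[0]["pixels"]
    w=np.array([atz(P[n],(r/384,c/512),0.105)[:2] for r,c in np.argwhere(m)+.5]).astype(np.float32)
    print("plat",n,t[0]["confidence"],cv2.minAreaRect(w))
w=cams.grab_frame("wrist")
im=np.hstack([cv2.resize(P["top"]["color"][130:300,190:340],(400,453)),cv2.resize(w["color"],(400,300))[:,:] if 0 else cv2.resize(w["color"],(400,453))])
cv2.imwrite("pics/p1.png",im[:,:,::-1])
E
python3 plat.py
```

```text
time_s: 4.68
ee_pos: [0.4648, 0.3288, 0.2188]
orientation: [[-0.753, 0.658, 0.009], [0.658, 0.753, 0.004], [-0.004, 0.009, -1.0]]
force: [-0.6, -0.6, -2.4]
opening: 0.0617
gripper_force: 34.8
[0.4648 0.3288 0.2188]
platform_center scene 0.93 [ 0.4618 -0.0036  0.105 ]
platform_center top 0.75 [ 0.471  -0.0163  0.105 ]
wheel_top scene 0.7 [0.6416 0.0859 0.088 ]
wheel_top top 0.81 [0.6455 0.0884 0.088 ]
dial_center scene 0.86 [ 0.6467 -0.035   0.075 ]
dial_center top 0.65 [ 0.6399 -0.0312  0.075 ]
plat scene 0.97 ((0.4698549807071686, -0.00323331356048584), (0.2076673060655594, 0.1799200177192688), 80.99858093261719)
plat top 0.6 ((0.46740633249282837, -0.008304961025714874), (0.2024834305047989, 0.17378848791122437), 81.6812515258789)
```

View pics/p1.png

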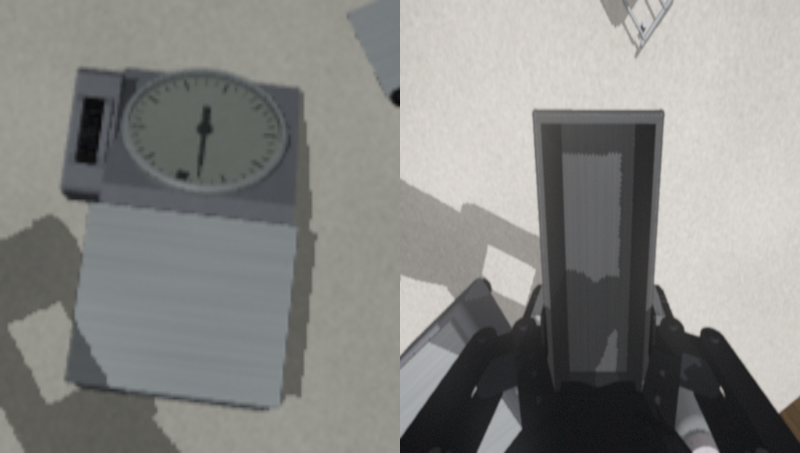

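The zero mark is left of the needle in the image, which is about 0.3 rad clockwise. The scale yaw is about -8.5° and the platform centre about (0.468, -0.007). The tin is held, so I'll carry it over.

```bash
python3 -m handwheel '[-0.0372,-0.0418,0,0,0,0,255,-0.0372,-0.0418,0,0,0,0,255,-0.0372,-0.0418,0,0,0,0,255,-0.0372,-0.0418,0,0,0,0,255,-0.0372,-0.0418,0,0,0,0,255]'
python3 -m handwheel '[-0.0372,-0.0418,0,0,0,0,255,0,0,0,0,0,-8.2,255,0,0,0,0,0,-8.2,255,0,0,0,0,0,-8.2,255,0,0,0,0,0,-8.2,255]'
python3 -m handwheel '[0,0,0,0,0,0,255,0,0,0,0,0,0,255]'
cat > chk.py <<'E'
from h import *
import sys
np.set_printoptions(precision=4,suppress=True)
s=env.sense(); print(s["time_s"],s["ee_pos"],s["joints"])
P={n:cams.grab_frame(n) for n in("scene","top")}
rs=[]
for n in P:
    L=models.landmark_of("tin_center",P[n])
    if L: rs.append(ray(P[n],L[0]["point"])); print(n,L[0]["confidence"])
if len(rs)==2: print("tin",tri(rs))
cv2.imwrite(sys.argv[1],cv2.resize(np.hstack([P["scene"]["color"][60:300,100:400],P["top"]["color"][90:330,130:430]]),(800,320))[:,:,::-1])
E
python3 chk.py pics/c1.png
```

```text
time_s: 5.85
ee_pos: [0.4644, 0.0462, 0.2135]
orientation: [[-0.753, 0.658, 0.001], [0.658, 0.753, -0.0], [-0.001, 0.0, -1.0]]
force: [1.0, 0.2, -2.7]
opening: 0.0612
gripper_force: 35.0
time_s: 6.48
ee_pos: [0.465, -0.0083, 0.2133]
orientation: [[-0.99, 0.142, 0.0], [0.142, 0.99, -0.0], [-0.0, 0.0, -1.0]]
force: [-0.1, 1.2, -2.3]
opening: 0.0616
gripper_force: 35.3
time_s: 6.72
ee_pos: [0.465, -0.0081, 0.2133]
orientation: [[-0.989, 0.149, 0.0], [0.149, 0.989, -0.0], [-0.0, -0.0, -1.0]]
force: [-0.5, -0.0, -2.8]
opening: 0.0616
gripper_force: 35.3
6.725 [ 0.465  -0.0081  0.2133] [-0.2735 -0.0539  1.8928  0.      1.3026 -1.6952]
scene 0.62
top 0.86
tin [ 0.4674 -0.0083  0.219 ]
```

View pics/c1.png

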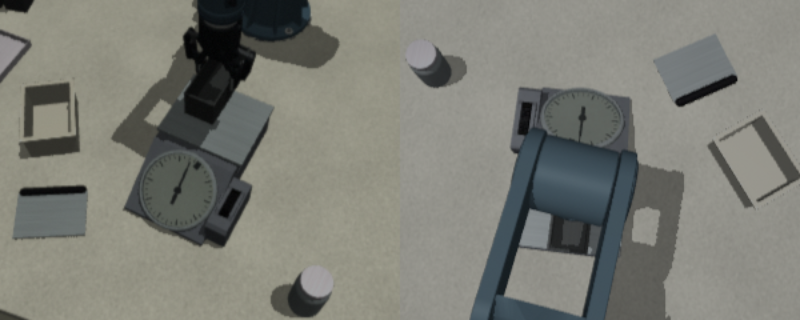

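```bash
python3 -m handwheel '[-0.0025,0,0.03,0,0,0,255,0,0,0.03,0,0,0,255,0,0,0.01,0,0,0,255,0,0,0.004,0,0,0,255,0,0,0,0,0,0,255]'
python3 -m handwheel '[0,0,0.004,0,0,0,255,0,0,0.004,0,0,0,255,0,0,0,0,0,0,255]'
python3 -m handwheel '[0,0,0.004,0,0,0,255,0,0,0,0,0,0,255]'
```

```text
time_s: 7.55
ee_pos: [0.4681, -0.0086, 0.1401]
orientation: [[-0.989, 0.146, 0.001], [0.146, 0.989, -0.0], [-0.001, -0.0, -1.0]]
force: [0.1, -0.3, -2.6]
opening: 0.061
gripper_force: 35.2
time_s: 7.92
ee_pos: [0.4672, -0.0084, 0.1311]
orientation: [[-0.989, 0.146, -0.001], [0.146, 0.989, 0.0], [0.001, 0.0, -1.0]]
force: [-0.2, -0.3, -3.0]
opening: 0.0616
gripper_force: 35.2
time_s: 8.18
ee_pos: [0.4676, -0.0085, 0.1272]
orientation: [[-0.989, 0.146, 0.0], [0.146, 0.989, -0.0], [-0.0, 0.0, -1.0]]
force: [-0.6, -0.2, 0.5]
opening: 0.0617
gripper_force: 35.5
```

```bash
python3 -m handwheel '[0,0,0,0,0,0,255,0,0,0,0,0,0,255]'
python3 -m handwheel '[0,0,0.002,0,0,0,255,0,0,0,0,0,0,255]'; python3 -m handwheel '[0,0,0,0,0,0,255,0,0,0,0,0,0,255]'
```

```text
time_s: 8.43
ee_pos: [0.4676, -0.0085, 0.1274]
orientation: [[-0.989, 0.146, 0.0], [0.146, 0.989, -0.0], [-0.0, -0.0, -1.0]]
force: [-0.0, -0.7, -1.7]
opening: 0.0617
gripper_force: 35.5
time_s: 8.68
ee_pos: [0.4676, -0.0085, 0.1253]
orientation: [[-0.989, 0.146, 0.0], [0.146, 0.989, -0.0], [-0.0, -0.0, -1.0]]
force: [0.2, -0.0, -0.2]
opening: 0.0619
gripper_force: 35.6
time_s: 8.93
ee_pos: [0.4676, -0.0085, 0.1254]
orientation: [[-0.989, 0.146, 0.0], [0.146, 0.989, -0.0], [-0.0, -0.0, -1.0]]
force: [-0.0, -0.3, -0.2]
opening: 0.0619
gripper_force: 35.6
```

```bash
python3 -m handwheel '[0,0,0,0,0,0,0,0,0,0,0,0,0,0,0,0,0,0,0,0,0,0,0,0,0,0,0,0,0,0,0,0,0,0,0]'
python3 -m handwheel '[0,0,-0.02,0,0,0,0,0,0,-0.05,0,0,0,0,0,0,-0.05,0,0,0,0,0,0,-0.03,0,0,0,0,0,0,0,0,0,0,0]'
cat > tare.py <<'E'
from h import *
import sys
np.set_printoptions(precision=4,suppress=True)
s=env.sense(); print(s["time_s"],s["ee_pos"],s["joints"])
P={n:cams.grab_frame(n) for n in("scene","top")}; P["wrist"]=cams.grab_frame("wrist")
R={}
for q in("tin_center","dial_center","needle_tip","zero_mark","wheel_top"):
    rs=[]
    for n in P:
        L=models.landmark_of(q,P[n])
        if L:
            r=ray(P[n],L[0]["point"],s); print(q,n,round(L[0]["confidence"],2),np.round(np.array(L[0]["point"])*[384,512],1), "at.088" if q=="wheel_top" else "",atz(P[n],L[0]["point"],.088,s) if q=="wheel_top" else "")
            if L[0]["confidence"]>.4: rs.append(r)
    if len(rs)>1: print("   ",tri(rs))
cv2.imwrite(sys.argv[1],np.hstack([cv2.resize(P["scene"]["color"][120:270,170:320],(400,400)),cv2.resize(P["top"]["color"][140:290,190:340],(400,400))])[:,:,::-1])
save(P["wrist"],"pics/wr.png")
E
python3 tare.py pics/t1.png
```

```text
time_s: 9.55
ee_pos: [0.4674, -0.0085, 0.1253]
orientation: [[-0.989, 0.146, -0.0], [0.146, 0.989, 0.0], [0.0, 0.0, -1.0]]
force: [-0.0, 0.7, 0.1]
opening: 0.0858
gripper_force: 0.0
time_s: 10.18
ee_pos: [0.469, -0.0089, 0.2782]
orientation: [[-0.989, 0.146, 0.006], [0.146, 0.989, -0.002], [-0.006, -0.001, -1.0]]
force: [-0.0, 0.5, -0.4]
opening: 0.0851
gripper_force: 0.0
10.175 [ 0.469  -0.0089  0.2782] [-0.2727 -0.1069  1.8088 -0.      1.4338 -1.6973]
tin_center scene 0.67 [140.8 260.9]  
tin_center top 0.93 [240.  257.4]  
tin_center wrist 0.91 [177.7 253.5]  
    [ 0.4706 -0.0075  0.1396]
dial_center scene 0.98 [202.5 233.8]  
dial_center top 0.78 [176.  265.8]  
dial_center wrist 0.78 [275.1 252.4]  
    [ 0.6452 -0.0321  0.068 ]
wheel_top scene 0.7 [211.8 270.1] at.088 [0.6488 0.0774 0.088 ]
wheel_top top 0.73 [214.2 390.5] at.088 [ 0.5343 -0.3488  0.088 ]
wheel_top wrist 0.63 [276.3 334.1] at.088 [0.6491 0.0843 0.088 ]
    [ 0.5788 -0.0483  0.2223]
```

View pics/t1.png

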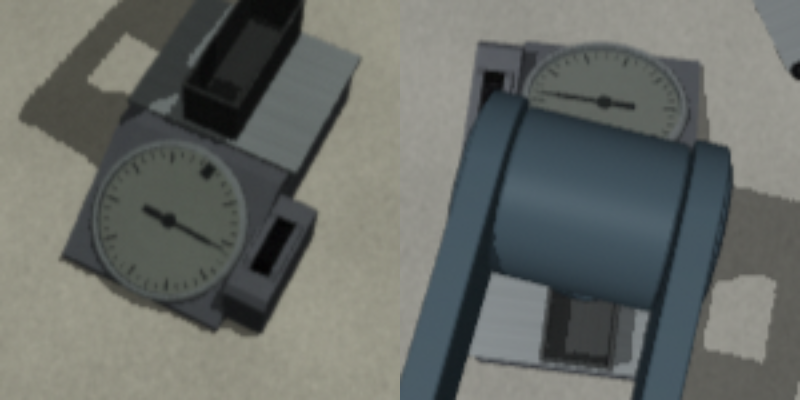

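The tin stands centred. The needle is about 1.75 rad clockwise and the zero about 0.28 rad, so the rim needs roughly 66 mm of travel towards scale +x. I'll shut the fingers and hover over the wheel.

```bash
python3 -m handwheel '[-0.0406,0.0295,0,0,0,0,255,-0.0406,0.0295,0,0,0,0,255,-0.0406,0.0295,0,0,0,0,255,-0.0406,0.0295,0,0,0,0,255,0,0,0.05,0,0,0,255]'
python3 -m handwheel '[0,0,0.03,0,0,0,255,0,0,0,0,0,0,255]'
cat > wh.py <<'E'
from h import *
import sys
np.set_printoptions(precision=4,suppress=True)
s=env.sense(); print(s["time_s"],s["ee_pos"],s["joints"],s["opening"])
p=cams.grab_frame("wrist"); save(p,sys.argv[1])
for q in("wheel_top","dial_center","needle_tip","zero_mark"):
    L=models.landmark_of(q,p)
    z={"w":.088,"d":.070,"n":.07,"z":.07}[q[0]]
    for l in L[:2]: print(q,round(l["confidence"],2),np.round(np.array(l["point"])*[384,512],1),atz(p,l["point"],z,s))
t=models.trace("wheel_top",p)
for a in t[:2]: 
    print("trace",a["confidence"],np.array(a["point"])*[384,512],atz(p,a["point"],.084,s),a["pixels"].sum())
E
python3 wh.py pics/wh1.png
```

```text
time_s: 11.7
ee_pos: [0.651, 0.086, 0.2292]
orientation: [[-0.99, 0.144, 0.011], [0.144, 0.99, -0.0], [-0.011, 0.001, -1.0]]
force: [0.0, 0.3, -1.0]
opening: -0.0002
gripper_force: 0.0
time_s: 11.95
ee_pos: [0.6432, 0.0848, 0.1918]
orientation: [[-0.989, 0.146, -0.007], [0.146, 0.989, 0.0], [0.007, -0.001, -1.0]]
force: [-0.2, -0.2, 0.9]
opening: -0.0001
gripper_force: 0.0
11.95 [0.6432 0.0848 0.1918] [-0.0516  0.3802  1.4396 -0.      1.3286 -1.4761] -5.5125939360276174e-05
wheel_top 0.88 [188.9 250.4] [0.6421 0.0818 0.088 ]
dial_center 0.74 [198.3 148.4] [ 0.6422 -0.0274  0.07  ]
zero_mark 0.41 [277.6  23.2] [ 0.7162 -0.1981  0.07  ]
trace 0.64 [143.3856 171.1104] [0.5882 0.0147 0.084 ] 39594
trace 0.43 [278.592   27.5968] [ 0.7102 -0.1783  0.084 ] 5013
```

View pics/wh1.png

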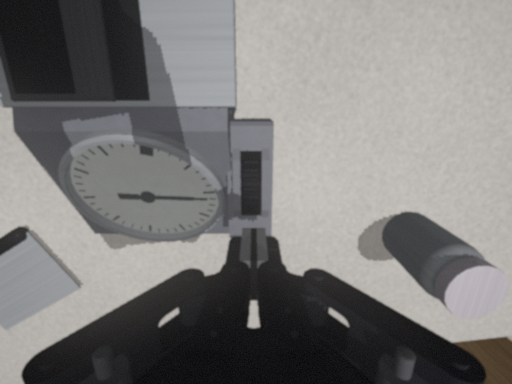

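The wheel sits at about rows 150–217, col 251, just ahead of the fingertips and almost under the TCP. I'll descend about 10 mm on its -x side and feel for contact.

```bash
python3 -m handwheel '[0.010,-0.0015,0.04,0,0,0,255,0,0,0.04,0,0,0,255,0,0,0.014,0,0,0,255,0,0,0,0,0,0,255,0,0,0,0,0,0,255]'
python3 -m handwheel '[0,0,0.004,0,0,0,255,0,0,0,0,0,0,255]'
python3 -m handwheel '[0,0,0.003,0,0,0,255,0,0,0,0,0,0,255]'
```

```text
time_s: 12.88
ee_pos: [0.6368, 0.0844, 0.1035]
orientation: [[-0.989, 0.146, 0.003], [0.146, 0.989, -0.0], [-0.003, 0.0, -1.0]]
force: [-0.4, 0.7, 0.6]
opening: 0.0002
gripper_force: 0.0
time_s: 13.12
ee_pos: [0.6354, 0.0845, 0.0978]
orientation: [[-0.989, 0.146, 0.001], [0.146, 0.989, -0.0], [-0.001, 0.0, -1.0]]
force: [0.3, -0.1, -0.9]
opening: 0.0
gripper_force: 0.0
time_s: 13.38
ee_pos: [0.6349, 0.0846, 0.094]
orientation: [[-0.989, 0.146, -0.001], [0.146, 0.989, 0.0], [0.001, -0.0, -1.0]]
force: [-0.8, -0.3, 0.1]
opening: 0.0002
gripper_force: 0.0
```

```bash
for i in 1; do python3 -m handwheel '[0,0,0.003,0,0,0,255,0,0,0,0,0,0,255]'; done
python3 -m handwheel '[0,0,0.002,0,0,0,255,0,0,0,0,0,0,255]'
python3 -m handwheel '[0,0,0.002,0,0,0,255,0,0,0,0,0,0,255]'
```

```text
time_s: 13.62
ee_pos: [0.6349, 0.0845, 0.0909]
orientation: [[-0.989, 0.146, -0.001], [0.146, 0.989, 0.0], [0.001, -0.0, -1.0]]
force: [-0.3, 1.0, -0.6]
opening: -0.0001
gripper_force: 0.0
time_s: 13.88
ee_pos: [0.635, 0.0845, 0.0891]
orientation: [[-0.989, 0.146, -0.0], [0.146, 0.989, -0.0], [0.0, -0.0, -1.0]]
force: [-0.3, 0.0, 1.1]
opening: 0.0001
gripper_force: 0.0
time_s: 14.12
ee_pos: [0.6356, 0.0845, 0.0879]
orientation: [[-0.989, 0.146, 0.001], [0.146, 0.989, -0.0], [-0.001, 0.0, -1.0]]
force: [-0.3, -0.0, 3.4]
opening: -0.0001
gripper_force: 1.5
```

```bash
python3 -m handwheel '[0,0,0.0012,0,0,0,255,-0.005,0,0,0,0,0,255,-0.005,0,0,0,0,0,255,-0.005,0,0,0,0,0,255,-0.005,0,0,0,0,0,255]'
python3 -m handwheel '[0,0,0,0,0,0,255]'
python3 wh.py pics/wh2.png
cat > dial.py <<'E'
from h import *
import sys
np.set_printoptions(precision=4,suppress=True)
p=cams.grab_frame(sys.argv[1]); 
for q in("dial_center","needle_tip","zero_mark"):
    L=models.landmark_of(q,p)
    for l in L[:2]: print(q,round(l["confidence"],2),np.round(np.array(l["point"])*[384,512],1))
im=p["color"]; c=models.landmark_of("dial_center",p)[0]["point"]; r,k=int(c[0]*384),int(c[1]*512)
cv2.imwrite(sys.argv[2],cv2.resize(im[r-60:r+60,k-60:k+60],(480,480),interpolation=cv2.INTER_CUBIC)[:,:,::-1]); print(r,k)
E
python3 dial.py scene pics/d1.png
```

```text
time_s: 14.75
ee_pos: [0.6551, 0.0817, 0.0862]
orientation: [[-0.989, 0.146, -0.0], [0.146, 0.989, 0.0], [0.0, 0.0, -1.0]]
force: [-2.1, 0.9, 1.3]
opening: -0.0002
gripper_force: 0.7
time_s: 14.88
ee_pos: [0.6554, 0.0816, 0.086]
orientation: [[-0.989, 0.146, 0.001], [0.146, 0.989, 0.0], [-0.001, 0.0, -1.0]]
force: [0.8, 1.0, 2.4]
opening: 0.0003
gripper_force: 1.0
14.875 [0.6554 0.0816 0.086 ] [-0.0555  0.5156  1.4796  0.0001  1.1458 -1.4798] 0.00031583068271195426
wheel_top 0.62 [221.9 249.6] [0.6413 0.0813 0.088 ]
dial_center 0.7 [230.  85.] [ 0.6394 -0.0284  0.07  ]
trace 0.67 [153.408  132.4032] [0.5931 0.0237 0.084 ] 67158
dial_center 0.84 [199.2 233.2]
199 233
```

View pics/d1.png

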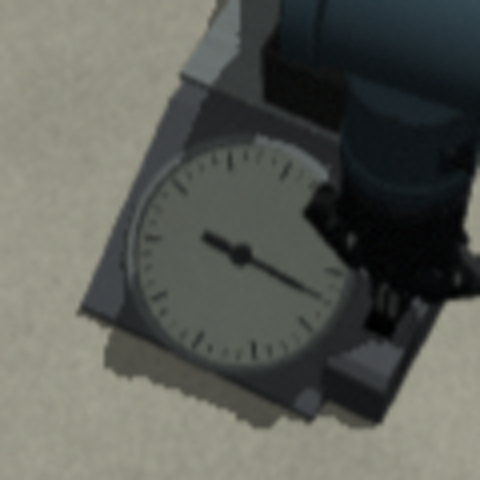

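The zero mark has rolled clockwise and is now hidden behind the gripper, with the needle unchanged. I'll write a dial unwrapper to measure both angles and do another stroke.

```bash
cat > unw.py <<'E'
from h import *
import sys
np.set_printoptions(precision=3,suppress=True)
yaw=np.radians(-8.5); X=np.array([np.cos(yaw),np.sin(yaw),0]); Y=np.array([-X[1],X[0],0]); Z=np.array([0,0,1.])
u=-X*np.cos(np.pi/6)+Z*.5
def unwrap(name,out=None,C=None):
    s=env.sense(); p=cams.grab_frame(name); f,cx,cy,T=cam(p,s)
    L=models.landmark_of("dial_center",p)
    if C is None: C=atz(p,L[0]["point"],.070,s)
    print(name,s["time_s"],"conf",L and L[0]["confidence"],"C",C)
    th=np.radians(np.arange(-60,200,1.0)); r=np.arange(.020,.076,.001)
    R,A=np.meshgrid(r,th,indexing="ij")
    Q=C+R[...,None]*(np.cos(A)[...,None]*u+np.sin(A)[...,None]*Y)
    q=(Q-T[:3,3])@T[:3,:3]
    m=lambda a:a.astype(np.float32)
    I=cv2.remap(cv2.cvtColor(p["color"],cv2.COLOR_RGB2GRAY),m(cx+f*q[...,0]/q[...,2]-.5),m(cy+f*q[...,1]/q[...,2]-.5),cv2.INTER_LINEAR)
    if out: cv2.imwrite(out,cv2.resize(I,None,fx=3,fy=4))
    deg=np.degrees(th)
    def ctr(b,lo=None):
        d=np.clip(np.median(I[b])-I[b].mean(0)if 0 else np.median(I[b].mean(0))-I[b].mean(0),0,None); d[d<.4*d.max()]=0
        n,lab=cv2.connectedComponents((d>0).astype(np.uint8)[None])
        lab=lab[0]
        return sorted([(round(d[lab==k].sum()),round((deg*d)[lab==k].sum()/d[lab==k].sum(),1),int((lab==k).sum())) for k in range(1,n)],reverse=True)[:4]
    print(" needle band r25-45",ctr((r>.025)&(r<.045))); print(" mark band r57-63",ctr((r>.056)&(r<.064)))
if __name__=="__main__":
    for a in sys.argv[1:]: unwrap(a,f"pics/un_{a}.png")
E
python3 -m handwheel '[0,0,-0.01,0,0,0,255,0,0,-0.05,0,0,0,255,0.02,0.001,0,0,0,0,255,0,0,0,0,0,0,255]'
python3 unw.py wrist scene; python3 -c "
import cv2,numpy as np
cv2.imwrite('pics/un.png',np.vstack([cv2.imread(f'pics/un_{a}.png') for a in('wrist','scene')]))"
```

```text
time_s: 15.92
ee_pos: [0.6345, 0.0859, 0.1468]
orientation: [[-0.989, 0.145, -0.0], [0.145, 0.989, 0.0], [0.0, 0.0, -1.0]]
force: [0.5, -0.2, -0.3]
opening: -0.0001
gripper_force: 0.0
wrist 15.925 conf 0.75 C [ 0.642 -0.03   0.07 ]
 needle band r25-45 [(575, np.float64(87.7), 12)]
 mark band r57-63 [(191, np.float64(90.0), 5), (102, np.float64(139.5), 4), (99, np.float64(-59.0), 3), (54, np.float64(178.6), 2)]Traceback (most recent call last):
  File "unw.py", line 26, in <module>
    for a in sys.argv[1:]: unwrap(a,f"pics/un_{a}.png")
                           ~~~~~~^^^^^^^^^^^^^^^^^^^^^^
  File "unw.py", line 9, in unwrap
    if C is None: C=atz(p,L[0]["point"],.070,s)
                          ~^^^
IndexError: list index out of range
[ WARN:0@0.009] global loadsave.cpp:275 findDecoder imread_('pics/un_scene.png'): can't open/read file: check file path/integrity
Traceback (most recent call last):
ValueError: all the input arrays must have same number of dimensions, but the array at index 0 has 3 dimension(s) and the array at index 1 has 2 dimension(s)
```

View pics/un_wrist.png

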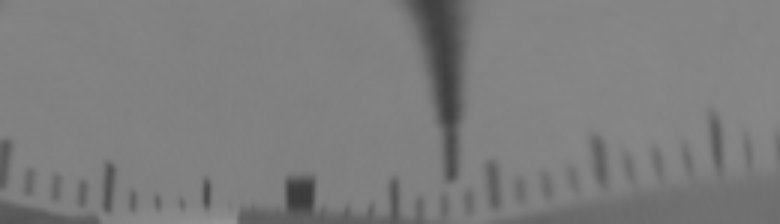

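The unwrapped strip shows the broad zero mark at about col 300 (40°) and the needle at about col 450 (88–90°). The centre isn't fitted well yet, but the first stroke did turn the dial about 25°. Doing a second identical stroke.

```bash
python3 -m handwheel '[0,-0.001,0.045,0,0,0,255,0,0,0.012,0,0,0,255,0,0,0.003,0,0,0,255,0,0,0,0,0,0,255]'
python3 -m handwheel '[-0.005,0,0,0,0,0,255,-0.005,0,0,0,0,0,255,-0.005,0,0,0,0,0,255,-0.005,0,0,0,0,0,255,0,0,0,0,0,0,255]'
python3 -m handwheel '[0,0,-0.01,0,0,0,255,0,0,-0.05,0,0,0,255,0.02,0,-0.03,0,0,0,255,0,0,0,0,0,0,255,0,0,0,0,0,0,255]'
cat > unw2.py <<'E'
from h import *
import sys
from scipy.optimize import minimize
np.set_printoptions(precision=4,suppress=True)
yaw=np.radians(-8.5); X=np.array([np.cos(yaw),np.sin(yaw),0]); Y=np.array([-X[1],X[0],0]); Z=np.array([0,0,1.])
u=-X*np.cos(np.pi/6)+Z*.5
s=env.sense(); name=sys.argv[1]; p=cams.grab_frame(name); f,cx,cy,T=cam(p,s); g=cv2.cvtColor(p["color"],cv2.COLOR_RGB2GRAY)
L=models.landmark_of("dial_center",p); C0=atz(p,L[0]["point"],.070,s) if L else np.array([.643,-.030,.07])
def samp(C,th,r):
    R,A=np.meshgrid(r,th,indexing="ij"); Q=C+R[...,None]*(np.cos(A)[...,None]*u+np.sin(A)[...,None]*Y)
    q=(Q-T[:3,3])@T[:3,:3]; m=lambda a:a.astype(np.float32)
    return cv2.remap(g,m(cx+f*q[...,0]/q[...,2]-.5),m(cy+f*q[...,1]/q[...,2]-.5),cv2.INTER_LINEAR).astype(float)
th=np.radians(np.arange(-180,180,1.)); rr=np.arange(.05,.085,.0005)
def cost(v):
    pr=np.median(samp(C0+v[0]*u+v[1]*Y+v[2]*np.cross(Y,u)*-1,th,rr),1) if 0 else samp(C0+v[0]*u+v[1]*Y,th,rr).mean(1)
    return -np.sum(np.diff(pr)**2)
best=min((minimize(cost,[a,b],method="Nelder-Mead",options=dict(initial_simplex=[[a,b],[a+.003,b],[a,b+.003]])) for a in(-.008,0,.008) for b in(-.006,0,.006)),key=lambda o:o.fun)
C=C0+best.x[0]*u+best.x[1]*Y
print(s["time_s"],s["ee_pos"],"C0",C0,"shift",best.x,"C",C,-best.fun)
r=np.arange(.010,.080,.001); dg=np.arange(-180,180,.5); I=samp(C,np.radians(dg),r)
cv2.imwrite(sys.argv[2],np.vstack([np.kron(I[:,::1],np.ones((4,1)))])[:, 100:720])
for nm,lo,hi in(("needle",.030,.045),("needle2",.046,.052),("mark",.058,.062),("all",.063,.066)):
    a=I[(r>lo)&(r<hi)].mean(0); d=np.median(a)-a; d[d<.45*d.max()]=0
    n,lab=cv2.connectedComponents((d>0).astype(np.uint8)[None]); lab=lab[0]
    print(nm,sorted([(float(round(d[lab==k].sum())),float(round((dg*d)[lab==k].sum()/d[lab==k].sum(),1)),float((lab==k).sum()/2)) for k in range(1,n)],reverse=True)[:4])
E
python3 unw2.py wrist pics/un2.png
```

```text
time_s: 16.62
ee_pos: [0.6361, 0.084, 0.0876]
orientation: [[-0.989, 0.146, 0.001], [0.146, 0.989, -0.001], [-0.001, -0.001, -1.0]]
force: [-1.6, -1.1, 5.5]
opening: 0.0001
gripper_force: 3.0
time_s: 17.25
ee_pos: [0.6555, 0.0816, 0.0858]
orientation: [[-0.989, 0.146, 0.0], [0.146, 0.989, 0.0], [-0.0, 0.0, -1.0]]
force: [0.8, -0.7, 1.5]
opening: -0.0002
gripper_force: 0.6
time_s: 17.88
ee_pos: [0.6348, 0.0846, 0.1756]
orientation: [[-0.989, 0.146, -0.001], [0.146, 0.989, -0.0], [0.001, -0.0, -1.0]]
force: [0.0, -0.6, -0.8]
opening: -0.0002
gripper_force: 0.0
17.875 [0.6348 0.0846 0.1756] C0 [ 0.6422 -0.0325  0.07  ] shift [-0.0039  0.0008] C [ 0.6457 -0.0321  0.0681] 67.74783179012347
needle [(1017.0, 81.3, 11.0)]
needle2 [(682.0, 84.1, 7.0), (133.0, -150.3, 2.0), (89.0, -105.0, 1.5), (56.0, 164.8, 1.0)]
mark [(320.0, 85.9, 4.5), (192.0, -66.0, 3.5), (149.0, 125.7, 3.0)]
all [(1024.0, -109.6, 28.0), (410.0, 87.9, 7.5), (164.0, -30.8, 3.0), (58.0, -67.0, 1.5)][ WARN:0@2.183] global loadsave.cpp:1063 imwrite_ Unsupported depth image for selected encoder is fallbacked to CV_8U.
```

```bash
python3 -m handwheel '[0.045,0,-0.03,0,0,0,255,0.05,0,-0.02,0,0,0,255,0.05,0,0,0,0,0,255,0,0,0,0,0,0,255]'
python3 unw2.py scene pics/un3.png 2>/dev/null
python3 - <<'E'
from h import *
p=cams.grab_frame("scene"); f,cx,cy,T=cam(p); C=np.array([.645,-.031,.07]); v=T[:3,3]-C; v/=np.linalg.norm(v); print("view dir",v)
a=cv2.resize(p["color"][160:245,190:290],(600,510),interpolation=cv2.INTER_CUBIC); b=cv2.resize(cv2.imread("pics/un3.png"),(600,90*1))[:,:,::-1]
cv2.imwrite("pics/v9.png",np.vstack([a,b])[:,:,::-1])
E
```

```text
time_s: 18.48
ee_pos: [0.4883, 0.1064, 0.2245]
orientation: [[-0.989, 0.145, -0.004], [0.145, 0.989, 0.0], [0.004, -0.0, -1.0]]
force: [0.5, 0.1, 0.7]
opening: 0.0002
gripper_force: 0.0
18.475 [0.4883 0.1064 0.2245] C0 [ 0.6385 -0.0324  0.07  ] shift [-0.0058  0.0025] C [ 0.6438 -0.0307  0.0671] 93.60966820987652
needle [(764.0, 94.7, 10.0)]
needle2 [(469.0, 94.5, 7.5)]
mark [(960.0, 67.1, 12.5), (124.0, 93.5, 2.5), (71.0, -4.0, 1.5), (68.0, -78.5, 1.5)]
all [(1053.0, 67.1, 10.5), (90.0, 172.0, 1.5), (57.0, -41.3, 1.0), (28.0, -5.0, 0.5)]
view dir [0.4392391  0.19310833 0.87737004]
```

View pics/v9.png

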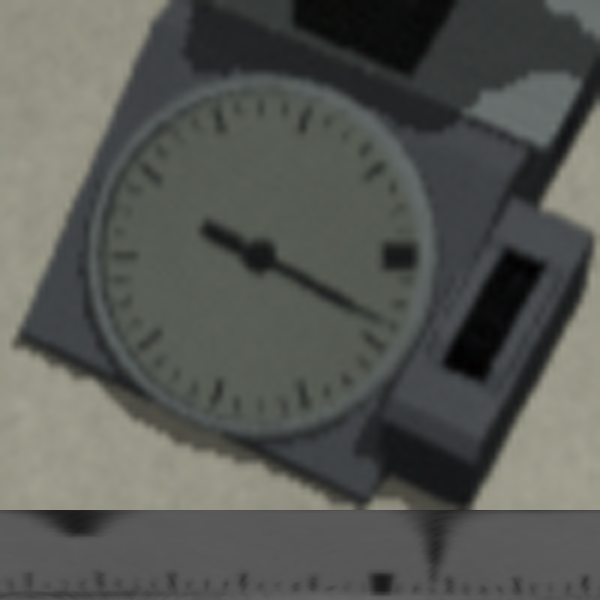

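Both read clearly now: needle at 94.5° and zero mark at 67.1° (in the crop, mark at (257, 400) and needle tip at (318, 380)). The remaining 27.4° is about 21.7 mm of rim, so one more stroke.

```bash
python3 -m handwheel '[-0.048,0,0,0,0,0,255,-0.048,0,0,0,0,0,255,-0.048,0,0,0,0,0,255,0,0,0.05,0,0,0,255,0,0,0.05,0,0,0,255]'
python3 -m handwheel '[0,0,0.025,0,0,0,255,0,0,0.012,0,0,0,255,0,0,0.003,0,0,0,255,0,0,0,0,0,0,255]'
python3 -m handwheel '[-0.0055,0,0,0,0,0,255,-0.0055,0,0,0,0,0,255,-0.0055,0,0,0,0,0,255,-0.005,0,0,0,0,0,255,0,0,0,0,0,0,255]'
python3 -m handwheel '[0,0,-0.01,0,0,0,255,0,0,-0.05,0,0,0,255,0.045,0,-0.05,0,0,0,255,0.06,0,-0.03,0,0,0,255,0.06,0,0,0,0,0,255]'
python3 -m handwheel '[0,0,0,0,0,0,255,0,0,0,0,0,0,255]'
python3 unw2.py scene pics/un4.png 2>/dev/null
```

```text
time_s: 19.25
ee_pos: [0.6363, 0.0838, 0.124]
orientation: [[-0.989, 0.147, 0.001], [0.147, 0.989, -0.0], [-0.001, 0.0, -1.0]]
force: [-1.1, -0.4, -1.2]
opening: -0.0003
gripper_force: 0.0
time_s: 19.75
ee_pos: [0.6362, 0.084, 0.0875]
orientation: [[-0.989, 0.146, 0.002], [0.146, 0.989, -0.001], [-0.003, -0.0, -1.0]]
force: [-0.9, -1.7, 4.0]
opening: -0.0
gripper_force: 1.9
time_s: 20.38
ee_pos: [0.656, 0.0816, 0.0858]
orientation: [[-0.989, 0.146, 0.001], [0.146, 0.989, 0.0], [-0.001, 0.0, -1.0]]
force: [0.6, 0.2, 1.0]
opening: -0.0003
gripper_force: 0.5
time_s: 21.0
ee_pos: [0.4997, 0.1048, 0.224]
orientation: [[-0.989, 0.146, 0.006], [0.146, 0.989, -0.0], [-0.006, 0.001, -1.0]]
force: [0.2, -0.2, 0.6]
opening: -0.0001
gripper_force: 0.0
time_s: 21.25
ee_pos: [0.5002, 0.1046, 0.2215]
orientation: [[-0.989, 0.146, 0.002], [0.146, 0.989, -0.0], [-0.002, 0.0, -1.0]]
force: [0.9, 0.3, -0.4]
opening: -0.0002
gripper_force: 0.0
21.25 [0.5002 0.1046 0.2215] C0 [ 0.6356 -0.0297  0.07  ] shift [-0.0092 -0.0001] C [ 0.6435 -0.031   0.0654] 99.53264660493824
needle [(782.0, 94.1, 10.5)]
needle2 [(474.0, 94.0, 7.5)]
mark [(810.0, 91.9, 10.0), (125.0, -52.0, 2.5), (46.0, -89.3, 1.0), (25.0, -15.0, 0.5)]
all [(1050.0, 91.1, 10.5), (89.0, 161.5, 1.5), (58.0, -52.2, 1.0), (31.0, -15.5, 0.5)]
```

The zero mark is at 91.1° and the needle at 94.0°, about 3 mm apart. That's inside tolerance, but I'll nudge it closer.

```bash
python3 -m handwheel '[-0.052,0,0,0,0,0,255,-0.052,0,0,0,0,0,255,-0.051,0,0,0,0,0,255,0,0,0.05,0,0,0,255,0,0,0.05,0,0,0,255]'
python3 -m handwheel '[0,0,0.025,0,0,0,255,0,0,0.012,0,0,0,255,0,0,0.003,0,0,0,255,0,0,0,0,0,0,255]'
python3 -m handwheel '[-0.0015,0,0,0,0,0,255,-0.0015,0,0,0,0,0,255,0,0,0,0,0,0,255]'
```

```text
time_s: 21.98
ee_pos: [0.655, 0.0811, 0.1188]
orientation: [[-0.989, 0.147, 0.001], [0.147, 0.989, -0.0], [-0.001, 0.0, -1.0]]
force: [-0.4, -0.3, -0.9]
opening: -0.0003
gripper_force: 0.0
time_s: 22.48
ee_pos: [0.6598, 0.0804, 0.0855]
orientation: [[-0.989, 0.147, 0.013], [0.147, 0.989, -0.002], [-0.014, 0.0, -1.0]]
force: [5.7, -2.3, 13.7]
opening: -0.0
gripper_force: 7.1
time_s: 22.85
ee_pos: [0.6617, 0.0802, 0.0848]
orientation: [[-0.989, 0.147, 0.011], [0.147, 0.989, -0.001], [-0.011, 0.0, -1.0]]
force: [3.1, -2.4, 12.4]
opening: 0.0002
gripper_force: 6.0
```

```bash
python3 -m handwheel '[0,0,-0.01,0,0,0,255,0,0,-0.05,0,0,0,255,0.05,0,-0.05,0,0,0,255,0.06,0,-0.03,0,0,0,255,0.05,0,0,0,0,0,255]'
python3 -m handwheel '[0,0,0,0,0,0,255,0,0,0,0,0,0,255]' | head -2
for i in 1 2; do python3 unw2.py scene pics/un5.png 2>/dev/null; done
```

```text
time_s: 23.48
ee_pos: [0.5078, 0.1035, 0.2154]
orientation: [[-0.989, 0.146, 0.005], [0.146, 0.989, 0.0], [-0.005, 0.001, -1.0]]
force: [-0.3, 0.3, -0.0]
opening: 0.0
gripper_force: 0.0
time_s: 23.72
ee_pos: [0.5083, 0.1033, 0.2131]
23.725 [0.5083 0.1033 0.2131] C0 [0.6286 0.083  0.07  ] shift [ 0.0096 -0.0263] C [0.6165 0.0582 0.0748] 48.62947530864199
needle [(5125.0, 133.4, 55.0), (1028.0, 81.7, 16.5), (421.0, 17.2, 7.0)]
needle2 [(3393.0, 150.0, 29.0), (1170.0, -40.2, 18.0), (1157.0, 19.8, 15.0)]
mark [(3554.0, -35.2, 42.0), (1435.0, -159.7, 15.0), (1410.0, 121.1, 17.0), (838.0, 19.9, 9.0)]
all [(3767.0, -37.2, 43.0), (1220.0, 127.8, 13.5), (717.0, 19.7, 7.0), (520.0, -131.5, 6.5)]
23.825 [0.5087 0.1031 0.2128] C0 [ 0.6513 -0.03    0.07  ] shift [ 0.0053 -0.0001] C [ 0.6468 -0.0294  0.0726] 77.61883487654322
needle [(787.0, 94.5, 10.5)]
needle2 [(464.0, 94.4, 7.5)]
mark [(1112.0, 99.9, 16.0), (163.0, -78.0, 3.5), (131.0, -40.7, 3.0), (118.0, -4.0, 2.5)]
all [(1046.0, 102.1, 10.5), (29.0, -41.0, 0.5)]
```

The nudge overshot, with the mark at 102° and the needle at 94.5°, because I pressed off the crown. I'll roll back about 6 mm, this time from right on top of the wheel.

```bash
python3 -m handwheel '[-0.05,0,0,0,0,0,255,-0.05,0,0,0,0,0,255,-0.041,0,0.03,0,0,0,255,0,0,0.05,0,0,0,255,0,0,0.035,0,0,0,255]'
python3 -m handwheel '[0,0,0.003,0,0,0,255,0,0,0,0,0,0,255]'
python3 -m handwheel '[0,0,0.003,0,0,0,255,0,0,0,0,0,0,255]'
python3 -m handwheel '[0,0,0.002,0,0,0,255,0,0,0,0,0,0,255]'
```

```text
time_s: 24.55
ee_pos: [0.6465, 0.0823, 0.0941]
orientation: [[-0.989, 0.147, -0.003], [0.147, 0.989, 0.0], [0.003, -0.0, -1.0]]
force: [-0.5, -0.4, -0.1]
opening: -0.0002
gripper_force: 0.0
time_s: 24.8
ee_pos: [0.6477, 0.0827, 0.0955]
orientation: [[-0.989, 0.146, 0.001], [0.146, 0.989, -0.0], [-0.001, 0.0, -1.0]]
force: [1.4, -0.8, 0.4]
opening: -0.0001
gripper_force: 0.0
time_s: 25.05
ee_pos: [0.6476, 0.0828, 0.0931]
orientation: [[-0.989, 0.146, 0.002], [0.146, 0.989, -0.0], [-0.002, 0.0, -1.0]]
force: [-0.5, -0.3, -0.8]
opening: -0.0001
gripper_force: 0.0
time_s: 25.3
ee_pos: [0.6467, 0.0829, 0.0898]
orientation: [[-0.989, 0.146, 0.0], [0.146, 0.989, -0.0], [-0.0, -0.0, -1.0]]
force: [0.1, -0.1, -0.6]
opening: -0.0
gripper_force: 0.0
```

```bash
python3 -m handwheel '[0,0,0.002,0,0,0,255,0,0,0,0,0,0,255]' | grep -v orient
python3 -m handwheel '[0,0,0.001,0,0,0,255,0,0,0,0,0,0,255]'| grep -v orient
python3 -m handwheel '[0.002,0,0,0,0,0,255,0.002,0,0,0,0,0,255,0.002,0,0,0,0,0,255,0,0,0,0,0,0,255]'| grep -v orient
```

```text
time_s: 25.55
ee_pos: [0.647, 0.0828, 0.088]
force: [0.2, 0.5, 2.2]
opening: 0.0001
gripper_force: 1.1
time_s: 25.8
ee_pos: [0.6476, 0.0827, 0.0878]
force: [-0.7, -0.6, 6.0]
opening: 0.0005
gripper_force: 3.1
time_s: 26.3
ee_pos: [0.6414, 0.0837, 0.0875]
force: [-0.0, -0.4, 6.1]
opening: 0.0
gripper_force: 3.1
```

Now I'll lift straight off, retreat and measure with a fixed centre.

```bash
sed -i 's/^C0=.*//; s/ if L else np.array(\[.643,-.030,.07\])//; s/C0=atz(p,L\[0\]\["point"\],.070,s)/C0=np.array([.6438,-.0307,.0670])/' unw2.py
python3 -m handwheel '[0,0,-0.01,0,0,0,255,0,0,-0.05,0,0,0,255,0.045,0,-0.05,0,0,0,255,0.06,0,-0.03,0,0,0,255,0.06,0,0,0,0,0,255]' | head -2
python3 -m handwheel '[0,0,0,0,0,0,255,0,0,0,0,0,0,255]' | head -2
for i in 1 2; do python3 unw2.py scene pics/un6.png 2>/dev/null; done
```

```text
time_s: 26.92
ee_pos: [0.4848, 0.1068, 0.2238]
time_s: 27.18
ee_pos: [0.4854, 0.1067, 0.2217]
27.175 [0.4854 0.1067 0.2217] C0 [ 0.6438 -0.0307  0.067 ] shift [-0.0001 -0.    ] C [ 0.6439 -0.0308  0.067 ] 85.8750462962963
needle [(788.0, 94.5, 10.5)]
needle2 [(504.0, 94.3, 8.0)]
mark [(816.0, 95.2, 10.0), (69.0, -48.0, 1.5)]
all [(1047.0, 95.6, 10.5), (61.0, -10.7, 1.0)]
27.275 [0.4862 0.1064 0.2215] C0 [ 0.6438 -0.0307  0.067 ] shift [-0.     -0.0001] C [ 0.6438 -0.0308  0.067 ] 88.53884259259254
needle [(813.0, 94.7, 11.0)]
needle2 [(475.0, 94.4, 7.5)]
mark [(824.0, 95.4, 10.5), (70.0, -48.0, 1.5)]
all [(1051.0, 95.6, 10.5), (57.0, -10.7, 1.0)]
```

The zero mark is now about 1° from the needle, roughly 1 mm. I'll take a final look and then hand in.

```bash
python3 chk.py pics/c10.png
```

```text
27.375 [0.486  0.1064 0.2211] [-0.0235  0.0151  1.8088 -0.      1.3176 -1.4473]
scene 0.73
top 0.69
tin [ 0.5865 -0.0013  0.2975]
```

View pics/c10.png

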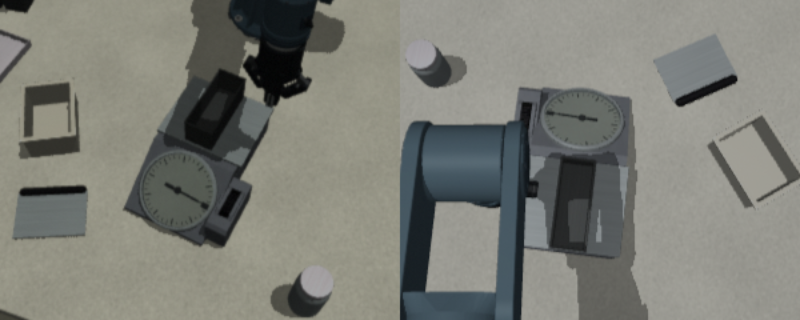

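The tin is upright in the middle of the platform, the zero mark is under the needle tip, nothing else has moved, and the gripper is clear at z = 0.22.

```bash
python3 -c "
from bench import env
print(env.sign_off())"
```

```text
the job is handed in; nothing more can be done
None
```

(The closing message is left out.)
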